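# Refit the filter cassette of a fume filter unit

### The arm

A 7-joint arm with a two-finger parallel gripper is mounted at the origin on the work surface. World frame = base frame: x ahead of the robot, y to its left, z up, the work surface at z = 0. Lengths are in m, angles in rad, forces in N, time in s.
With the tool pointing down it reaches from about 0.4 to 0.85 m from the base axis. Payload 10.4 kg.
Tool frame: the origin (TCP) lies between the finger pads, 19 mm behind the fingertips; this is the grasp point; z points along the fingers, y is the line along which they close (so a half turn about z gives the same grasp; the last joint's range is limited). The gripper opens to 85 mm and grips with 20 to 120 N. Pads are 22 mm wide; open, the fingers measure 114 mm over their backs; the gripper's body (76 mm by 85 mm) begins 54 mm behind the grasp point. The pads swing forward as they close: fully open they stand 13 mm farther back than shut.
Start: joints at [1.222, 0.332, -0.065, 1.46, 0.022, 1.35, -0.088], TCP at [0.2, -0.592, 0.25] pointing down, gripper open.
Joint ranges: [-2.6, 2.6], [-0.5, 2.12], [-1.47, 1.34], [0.16, 2.42], [-1.27, 4.41], [0.06, 2.06], [-2.6, 2.6]. Speed limits (rad/s): [2.22, 2.22, 2.79, 2.79, 3.14, 3.14, 3.14].

### API

Orientations are given as a unit quaternion [x, y, z, w].
In Python, from workcell import manip gives the robot as it stands. The module is installed in compiled form; this text tells all that it offers.
- The arm moves only by the tool step_arm, never from a script. Its argument "moves" is a list of rows, each a list of 7 numbers: the closure, from 0 (fully open) to 1 (shut), then the shift along the world's x, y, z in mm, then the turn, a rotation vector about the world's x, y, z in rad. In form: [[grip, tx, ty, tz, ax, ay, az], ...]. A call has 1 to 10 rows; each row is the pose to reach, as a shift and turn from the pose commanded when the call began; what a row does not reach only later rows make up. A row lasts 1/10 s, in which the tool goes at most 50 mm and 8.59 degrees, less where a joint would pass 70% of its speed; a pose out of reach is approached as far as the arm can. A call with a gripper value outside its range is refused whole. The fingers move at their own pace and stop on an object; "grip_force" is the grip in N (left out, the last holds). Time passes only in rows, so rows that repeat a pose let the fingers close. It gives the time, the measured TCP pose, the force, the opening and the grip force at its end, in the units of the state.
- manip.get_obs(): the state, without advancing time (a new reading comes with each control period).
- manip.camera(name): name is "scene" or "top" or "wrist"; returns a dict with "image" (420x560x3 uint8, blue, green, red), "K" (3x3 intrinsics, pixels), "rvec" (rotation vector, rad) and "tvec" (3), from world to camera coordinates, as OpenCV has them; the wrist camera has in their place "mount" (4x4, takes a point from camera to tool coordinates, whose origin is the TCP and whose axes are the flange's). Camera axes: x right, y down, z forward; pixel columns grow to the right and rows downward; lengths in m; the calibration is good to about 2 mm. The wrist camera is an equidistant fisheye: a pixel r from the principal point sees the ray r / f radians off the axis. A picture is of the moment at which its call begins: read the wrist's pose just before it. There is no depth.
- manip.hand_in(): hands the job in; it is judged then, once.
The state is a dict: "clock": time; "joint_pos": joint angles; "joint_velocities": joint speeds; "tau": joint torques, N m; "position": TCP position; "ee_rot": TCP orientation; "ft_force": force on the tool from outside, world axes, zero at the start; "torque": the same for the moment, N m; "grip_width": opening from 0.0 (shut) to 1.0 (fully open); "grasp_force": force on a finger pad.
Only numpy, scipy, OpenCV 4.12 (cv2) and the standard library are available. Lean on these libraries where they do the work, as an engineer would, in place of code of your own. Each camera call takes 0.05 s, during which the arm holds its last target. There are 200 camera calls.

### The job

Refit the loose filter cassette lying on the bench: slide it, pull handle outwards, into the low bay under the roof of the grey fume filter unit until it is fully home against the stop at the back of the bay. Only then turn both black knobs on top of the unit clockwise to their end stops, so that it is locked. Leave the other things on the bench where they are.

Things in the scene. Friction and masses are not known exactly. Their poses are not given: they have to be found in the camera images.
- cassette: Loose filter cassette, about 0.4 kg: a grey plastic block 90 (its x) x 140 (its y) x 60 mm high with white paper pleats on top. Origin: centre of its underside. Its +x side enters the bay first. In the middle of its -x side an upright pull handle sticks out 40 mm (x -45 to -85 mm), 18 mm thick along y, from 18 to 56 mm height.
- pull (a point): Point in the cassette's pull handle where it may be pinched across y: 68 mm behind the cassette's origin (-x), 42 mm up, i.e. 23 mm outward of the block's -x face. Axes as the cassette.
- housing: Fixed grey fume filter unit 150 (its x) x 184 (y) x 135 mm high. Origin: on the bench, middle of the bay's mouth, in the front face's plane; x runs into the bay, towards the robot's right. The bay is open at the front at bench level: 148 mm wide, 75 mm high under the 60 mm thick roof, 115 mm deep to the back stop. Two 50 mm high flares widen from the mouth to 30 mm before it.
- home (a point): Where the cassette's origin lies when fully home: on the bench, 70 mm inside the mouth. Axes as the housing. The block is then 25 mm inside the mouth and the handle's end sticks out only 15 mm, so a tool pointing straight down would strike the roof's front edge; one leaning back 35 to 45 degrees, fingers pointing down and into the bay, clears it.
- knob_left (a joint): Turn of the captive bolt knob on the roof at the housing's +y side: 0 to 1.4 rad, growing as it turns clockwise seen from above; 1.4 is its end stop (locked). At 0 its grip bar lies along the housing's x axis. It starts somewhere between 0 and 0.4.
- knob_right (a joint): The same for the knob at the housing's -y side.
- knob_left_grip (a point): Point on the left knob's upright turning axis, at the height to grip its bar (bar 53 x 14 mm, 32 mm tall, top 179 mm above the bench; this point 172 mm). The knob stands 45 mm behind the front face and 58 mm to +y of the housing's middle, on the roof (135 mm up).
- knob_right_grip (a point): The same for the right knob, 58 mm to -y.
- jar: Bystander: closed jar 64 mm wide, 85 mm high, standing behind the unit (the robot's right). Origin: centre of its underside.
- tape: Bystander: roll of paper tape lying flat, 100 mm outside, 30 mm high, behind the unit (the robot's right). Origin: centre of its underside.
- screwdriver: Bystander: screwdriver lying on the robot's left. Origin: under its middle.
- bin: Bystander: clear open bin 120 x 170 x 65 mm on the right of the bench. Origin: centre of its underside.
There are look-alikes about, which are no part of the job. What is shaped like the cassette but pink or yellow is not meant.

How it is judged:
On the way:
1. the cassette is fully home in the bay while neither knob has yet been turned past half way (0.7 rad) (x of cassette in the frame of home between -0.005 and 0.004 m and y of cassette in the frame of home between -0.008 and 0.008 m and z of cassette in the frame of home below 0.006 m and angle between cassette's own z axis and vertical below 0.06 rad and angle between the x axis of cassette and the x axis of housing, either way round below 0.07 rad and value of joint each of knob_left, knob_right below 0.7 rad), for 0.2 s.
At the end, for the whole second after the job is handed in: The cassette stands flat on the bench in the bay, pull handle outwards, its origin within 5 mm of fully home (4 mm past it at most) along the bay, within 8 mm sideways and 0.07 rad of straight, at rest; both knobs read more than 1.25 of 1.4 rad (x of cassette in the frame of home between -0.005 and 0.004 m and y of cassette in the frame of home between -0.008 and 0.008 m and z of cassette in the frame of home below 0.006 m and angle between cassette's own z axis and vertical below 0.06 rad and angle between the x axis of cassette and the x axis of housing, either way round below 0.07 rad and value of joint each of knob_left, knob_right above 1.25 rad and linear speed of cassette below 0.02 m/s); the robot touches nothing.
It fails at once if the jar is moved more than 40 mm (distance of jar from where it was at the start of the episode above 0.04 m).
It fails at once if the tape is moved more than 40 mm (distance of tape from where it was at the start of the episode above 0.04 m).
It fails at once if the screwdriver is moved more than 50 mm (distance of screwdriver from where it was at the start of the episode above 0.05 m).
It fails at once if the bin is moved more than 40 mm (distance of bin from where it was at the start of the episode above 0.04 m).
It also fails if it takes over 67 s, if anything falls off the work surface, if the arm or the gripper's body presses on something with over 40 N, if the wrist force passes 120 N, or if a joint passes its speed limit or range.

## Working session

There is one attempt and no reset: what is moved stays moved. The work goes in short steps, Python scripts to look and compute and a tool call to move; the robot and the scene stay as the last step left them, time stands still between calls to the robot, and variables do not carry over. Pictures are saved under pics/ and viewed, at most 10 in all, crops included, and the job is handed in when it is done.

Besides the shell and the picture viewer there is one more tool, called as a command line: name --pt "numbers of a row" for each row, then --argument value for the rest. step_arm: Moves the arm, as the interface text tells. Its arguments: {"type":"object","properties":{"moves":{"type":"array","items":{"type":"array","items":{"type":"number"}}},"grip_force":{"type":"number"}},"required":["moves"]}

```bash
mkdir -p pics; python3 - <<'E'
from workcell import manip
import cv2
o=manip.get_obs(); print({k:o[k] for k in ("clock","position","ee_rot","grip_width","ft_force")})
import pickle
d={}
for n in ("scene","top"):
    c=manip.camera(n); d[n]=c; cv2.imwrite(f"pics/{n}0.png",c["image"]); print(n,c["K"],c["rvec"],c["tvec"])
pickle.dump(d,open("c0.pkl","wb"))
E
```

```text
{'clock': 0.0, 'position': array([ 0.19992383, -0.59179031,  0.24922685]), 'ee_rot': array([ 9.86763575e-01,  1.62163954e-01, -1.39666776e-04, -6.92192228e-04]), 'grip_width': 0.9996189003090412, 'ft_force': array([ 0.01623646, -0.10645602,  0.06378427])}
scene [[474.81170749   0.         281.58055076]
 [  0.         474.81170749 211.07719614]
 [  0.           0.           1.        ]] [ 1.70630411  1.74924858 -0.7828338 ] [ 0.07479006 -0.2620819   1.8388167 ]
top [[476.57587558   0.         286.3297248 ]
 [  0.         476.57587558 209.81241535]
 [  0.           0.           1.        ]] [ 2.18212738 -2.18634583  0.0608442 ] [-0.04180457  0.53737044  1.35893368]
```

View pics/scene0.png

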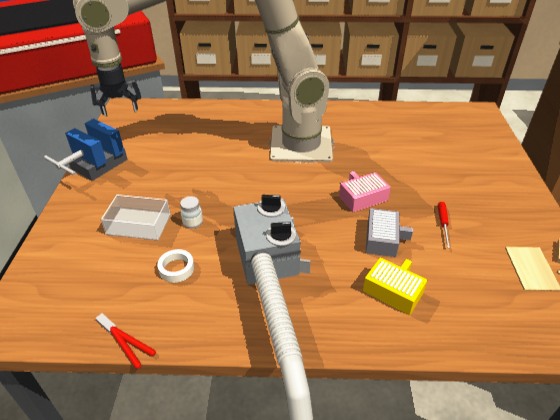

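View pics/top0.png

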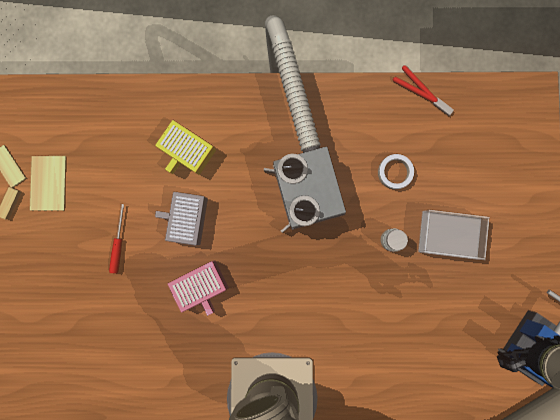

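Scene and top views: the grey cassette is at top pixel (187,218) with its handle pointing left. The housing is around (310,190), with its mouth facing left and the knobs at (292,168) and (304,211). I'll enlarge the relevant area.

```bash
python3 - <<'E'
import cv2
i=cv2.imread("pics/top0.png")[135:260,150:350]
cv2.imwrite("pics/topc.png",cv2.resize(i,None,fx=4,fy=4,interpolation=cv2.INTER_CUBIC))
i=cv2.imread("pics/scene0.png")[180:300,225:425]
cv2.imwrite("pics/scenec.png",cv2.resize(i,None,fx=4,fy=4,interpolation=cv2.INTER_CUBIC))
E
```

```text
(no output)
```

View pics/topc.png

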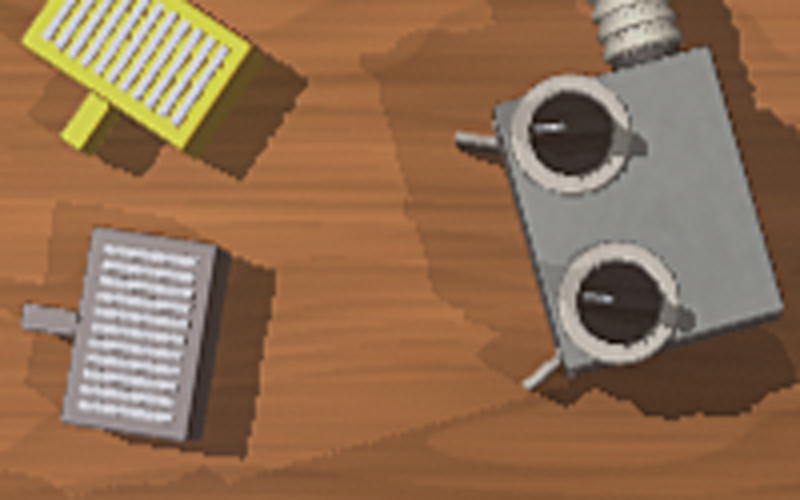

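View pics/scenec.png

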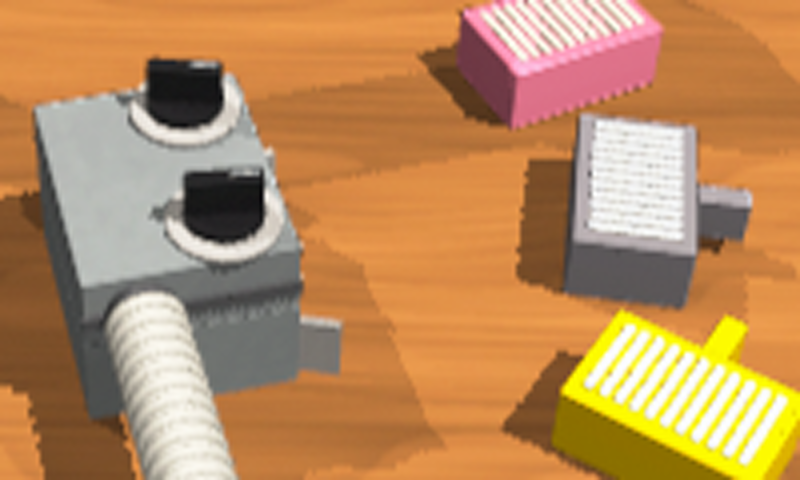

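Top crop: roof corners are at (497,103), (710,48), (782,310), (570,375). Cassette top corners are at (95,228), (217,243), (188,441), (62,422), with the handle end near (22,317). In the scene crop, the knob bars' top edges run (148,63)-(222,66) for the right knob and (185,178)-(263,171) for the left. Next I'll fit the poses.

```bash
cat > h.py <<'E'
import numpy as np, cv2, pickle
from scipy.optimize import least_squares
from scipy.spatial.transform import Rotation as R
def full(p,off): return (np.array(p,float)+.5)/4-.5+np.array(off)
def proj(c,P): return cv2.projectPoints(np.array(P,float).reshape(-1,1,3),c["rvec"],c["tvec"],c["K"],None)[0].reshape(-1,2)
def back(c,p,z):
    p=np.array(p,float).reshape(-1,2); M=cv2.Rodrigues(c["rvec"])[0]; o=-M.T@np.ravel(c["tvec"])
    r=(np.c_[p,np.ones(len(p))]@np.linalg.inv(c["K"]).T)@M
    return o+r*((z-o[2])/r[:,2])[:,None]
def place(q,L):
    L=np.array(L,float); c,s=np.cos(q[2]),np.sin(q[2])
    return np.c_[q[0]+c*L[:,0]-s*L[:,1], q[1]+s*L[:,0]+c*L[:,1], L[:,2]]
def fit(obs,q0):
    f=lambda q:np.concatenate([(proj(c,place(q,L))-p).ravel() for c,p,L in obs])
    r=least_squares(f,q0,loss="soft_l1"); return r.x,np.round(r.fun.reshape(-1,2),1)
E
python3 - <<'E'
from h import *
d=pickle.load(open("c0.pkl","rb")); T,S=d["top"],d["scene"]; ot,os=(150,135),(225,180)
H=[[0,.092,.135],[.15,.092,.135],[.15,-.092,.135],[0,-.092,.135]]
C=[[-.045,.07,.06],[.045,.07,.06],[.045,-.07,.06],[-.045,-.07,.06]]
ht=full([(497,103),(710,48),(782,310),(570,375)],ot)
hs=full([(35,108),(230,75)],os)
ct=full([(95,228),(217,243),(188,441),(62,422)],ot)
cs=full([(565,235),(582,116),(695,125),(692,250)],os)
print(back(T,ht,.135).round(3)); print(back(T,ct,.06).round(3))
q0=[.65,0,-1.4]
for nm,o,q0 in (("H top",[(T,ht,H)],[.6,0,-1.4]),("H both",[(T,ht,H),(S,hs,[H[2],H[3]])],[.6,0,-1.4]),
  ("C top",[(T,ct,C)],[.55,.3,-1.6]),("C scene",[(S,cs,[C[1],C[2],C[3],C[0]])],[.55,.3,-1.6]),("C both",[(T,ct,C),(S,cs,[C[1],C[2],C[3],C[0]])],[.55,.3,-1.6])):
    q,r=fit(o,q0); print(nm,q.round(4),r.tolist())
    if nm=="H both": qh=q
kb=full([(148,63),(222,66),(185,178),(263,171)],os)
b=back(S,kb,.179)
for i in (0,2):
    v=b[i]-b[i+1]; print("knob",b[i:i+2].mean(0).round(3),np.linalg.norm(v),"cw angle",(qh[2]-np.arctan2(v[1],v[0])+np.pi/2)%np.pi-np.pi/2)
print(place(qh,[[.045,.058,.172],[.045,-.058,.172],[.07,0,0]]).round(4))
E
```

```text
[[ 0.661 -0.011  0.135]
 [ 0.698 -0.153  0.135]
 [ 0.523 -0.199  0.135]
 [ 0.481 -0.059  0.135]]
[[0.586 0.274 0.06 ]
 [0.576 0.188 0.06 ]
 [0.437 0.207 0.06 ]
 [0.45  0.295 0.06 ]]
H top [ 0.5711 -0.0332 -1.3044] [[-0.8, 0.6], [0.4, -0.5], [1.2, 0.5], [-0.6, -0.6]]
H both [ 0.5718 -0.0333 -1.3019] [[-0.8, 0.4], [0.3, -0.9], [1.3, 0.1], [-0.5, -0.9], [-1.0, -1.4], [1.0, -1.3]]
C top [ 0.5125  0.2412 -1.7139] [[-0.6, -0.6], [0.5, 0.1], [0.2, 0.1], [-0.1, 0.3]]
C scene [ 0.5125  0.2401 -1.7499] [[0.1, 0.1], [-0.8, -1.7], [0.5, -0.0], [0.1, 0.8]]
C both [ 0.5124  0.2405 -1.729 ] [[0.1, -0.8], [1.1, 0.4], [0.0, 0.3], [-0.2, 0.0], [0.7, 0.4], [-1.2, -1.5], [0.1, -0.3], [0.8, 0.7]]
knob [ 0.53  -0.091  0.179] 0.05185567697266988 cw angle 0.30831506477324977
knob [ 0.641 -0.06   0.179] 0.05146889593216612 cw angle 0.11524408615595982
[[ 0.6397 -0.0612  0.172 ]
 [ 0.5278 -0.0921  0.172 ]
 [ 0.5904 -0.1008  0.    ]]
```

step_arm --pt "0 150 90 100 0 0 0.2" --pt "0 250 150 100 0 0 0.3" --pt "0 250 150 100 0 0 0.3" --pt "0 250 150 100 0 0 0.4" --pt "0 250 150 100 0 0 0.4" --pt "0 380 400 100 0 0 0.6" --pt "0 380 400 100 0 0 0.6" --pt "0 380 400 100 0 0 0.6" --pt "0 380 400 100 0 0 0.8" --pt "0 380 400 100 0 0 0.8" --grip_force 40

```text
clock: 1.1
position: [0.5366, -0.2592, 0.3457]
ee_rot: [0.844, 0.536, -0.0, -0.0]
ft_force: [1.0, -1.0, 0.3]
grip_width: 1.001
grasp_force: 0.0
```

step_arm --pt "0 40 150 0 0 0 0.1" --pt "0 40 150 0 0 0 0.1" --pt "0 40 150 0 0 0 0.1" --pt "0 20 590 -50 0 0 0.29" --pt "0 20 590 -50 0 0 0.29" --pt "0 20 590 -50 0 0 0.29" --pt "0 20 590 -50 0 0 0.29" --pt "0 20 590 -50 0 0 0.29" --pt "0 20 590 -50 0 0 0.29" --pt "0 20 590 -50 0 0 0.29"

```text
clock: 2.1
position: [0.5597, 0.2331, 0.3063]
ee_rot: [0.76, 0.65, -0.0, 0.0]
ft_force: [0.7, -0.0, 0.1]
grip_width: 0.999
grasp_force: 0.0
```

```bash
cat > goal.py <<'E'
from h import *
from workcell import manip
def delta(pos,x_yaw,lean):
    """shift (mm) and world rotvec to TCP pos, tool z = down leaning into x_yaw direction, tool y = frame y"""
    o=manip.get_obs(); xc=np.array([np.cos(x_yaw),np.sin(x_yaw),0]); y=np.array([-xc[1],xc[0],0])
    z=np.sin(lean)*xc-np.cos(lean)*np.array([0,0,1.]); M=np.c_[np.cross(y,z),y,z]
    rv=(R.from_matrix(M)*R.from_quat(o["ee_rot"]).inv()).as_rotvec()
    return ((np.array(pos)-o["position"])*1000).round(1),rv.round(3)
E
python3 - <<'E'
from goal import *
o=manip.get_obs(); print(o["clock"],o["position"].round(4),o["joint_pos"].round(2))
yaw=-1.722; xc=np.array([np.cos(yaw),np.sin(yaw),0]); c=np.array([.5125,.241,0]); lean=np.radians(38)
z=np.sin(lean)*xc-np.cos(lean)*np.array([0,0,1.])
p=c-.069*xc+[0,0,.042]
print(delta(p-.12*z,yaw,lean),delta(p,yaw,lean),p,z)
E
```

```text
2.1 [0.5597 0.2331 0.3063] [ 0.08  0.35 -0.72  1.39  0.23  1.48 -0.78]
(array([ -25.6,  149.2, -169.8]), array([-0.655,  0.101,  0.004])) (array([ -36.8,   76.2, -264.3]), array([-0.655,  0.101,  0.004])) [0.52289334 0.30921274 0.042     ] [-0.09273597 -0.60863708 -0.78801075]
```

step_arm --pt "0 -25 145 -50 -0.15 0.02 0" --pt "0 -25 145 -100 -0.3 0.05 0" --pt "0 -25 145 -120 -0.45 0.07 0" --pt "0 -25 145 -120 -0.655 0.1 0" --pt "0 -25 145 -150 -0.655 0.1 0" --pt "0 -25 145 -150 -0.655 0.1 0" --pt "0 -25 145 -150 -0.655 0.1 0"

```text
clock: 2.8
position: [0.5349, 0.3765, 0.1556]
ee_rot: [0.718, 0.615, -0.247, 0.212]
ft_force: [0.9, 0.1, 2.0]
grip_width: 1.0
grasp_force: 0.0
```

```bash
python3 - <<'E'
from goal import *
o=manip.get_obs(); print(o["clock"],o["position"].round(4),o["joint_pos"].round(2))
c=manip.camera("wrist"); cv2.imwrite("pics/w1.png",c["image"]); pickle.dump((o,c),open("w1.pkl","wb")); print(c["mount"].round(3),c["K"].round(1))
# predicted pixels of the cassette's features
Rt=R.from_quat(o["ee_rot"]).as_matrix()
P=place([.5125,.241,-1.722],[[-.085,.009,.056],[-.085,-.009,.056],[-.045,.07,.06],[-.045,-.07,.06],[.045,.07,.06],[.045,-.07,.06]])
pc=(np.linalg.inv(c["mount"])@np.c_[(P-o["position"])@Rt,np.ones(len(P))].T).T[:,:3]
th=np.arctan2(np.hypot(pc[:,0],pc[:,1]),pc[:,2]); ph=np.arctan2(pc[:,1],pc[:,0]); K=c["K"]
print((np.c_[np.cos(ph),np.sin(ph)]*th[:,None]*K[0,0]+K[:2,2]).round(0))
yaw=-1.722; xc=np.array([np.cos(yaw),np.sin(yaw),0]); c=np.array([.5125,.241,0]); lean=np.radians(38)
print(delta(c-.069*xc+[0,0,.042],yaw,lean))
E
```

```text
2.8 [0.5349 0.3765 0.1556] [-0.57  0.91 -0.55  1.    0.68  1.96 -1.18]
[[-0.001 -0.966 -0.26   0.066]
 [ 1.    -0.001  0.    -0.001]
 [-0.001 -0.26   0.966 -0.123]
 [ 0.     0.     0.     1.   ]] [[325.2   0.  278.1]
 [  0.  325.2 208.4]
 [  0.    0.    1. ]]
[[289. 186.]
 [264. 186.]
 [360. 221.]
 [194. 221.]
 [343. 269.]
 [212. 269.]]
(array([ -13.3,  -66.7, -116.7]), array([-0.003,  0.005,  0.005]))
```

View pics/w1.png

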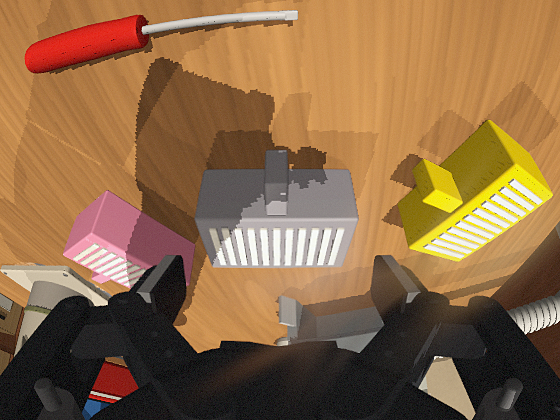

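The wrist view confirms the fit. The block's top edges run (196,220)-(357,220) and (213,267)-(343,267), and the handle is centred at column 277, all within 1–3 px of prediction. Going down on the handle.

step_arm --pt "0 -5 -24 -42 0 0 0" --pt "0 -9 -48 -84 0 0 0" --pt "0 -13 -67 -117 0 0 0" --pt "0 -13 -67 -117 0 0 0" --pt "0.6 -13 -67 -117 0 0 0" --pt "1 -13 -67 -117 0 0 0" --pt "1 -13 -67 -117 0 0 0" --pt "1 -13 -67 -117 0 0 0" --pt "1 -13 -67 -117 0 0 0" --grip_force 40

```text
clock: 3.75
position: [0.5223, 0.3102, 0.0406]
ee_rot: [0.718, 0.615, -0.246, 0.212]
ft_force: [2.3, 1.9, 3.7]
grip_width: 0.205
grasp_force: 39.2
```

```bash
python3 - <<'E'
from goal import *
o=manip.get_obs(); print(o["clock"],o["position"].round(4),o["joint_pos"].round(2),o["ft_force"].round(1),o["torque"].round(2))
yaw=-1.303; xc=np.array([np.cos(yaw),np.sin(yaw),0]); h=np.array([.5715,-.0333,0]); lean=np.radians(38)
for d in (-.16,-.08,0,.07): print(d,delta(h+(d-.069)*xc+[0,0,.042],yaw,lean))
E
```

```text
3.75 [0.5223 0.3102 0.0406] [-0.47  0.91 -0.55  1.27  0.7   1.72 -1.26] [2.3 1.9 3.7] [0.64 0.   0.08]
-0.16 (array([ -11.4, -122.6,    1.4]), array([-0.002,  0.003,  0.421]))
-0.08 (array([   9.8, -199.8,    1.4]), array([-0.002,  0.003,  0.421]))
0 (array([  30.9, -276.9,    1.4]), array([-0.002,  0.003,  0.421]))
0.07 (array([  49.4, -344.4,    1.4]), array([-0.002,  0.003,  0.421]))
```

step_arm --pt "1 -2 -20 0 0 0 0.05" --pt "1 -4 -40 0 0 0 0.12" --pt "1 -6 -60 0 0 0 0.19" --pt "1 -8 -80 0 0 0 0.26" --pt "1 -10 -100 0 0 0 0.33" --pt "1 -11 -123 0 0 0 0.42" --pt "1 -6 -143 0 0 0 0.42" --pt "1 -1 -161 0 0 0 0.42" --pt "1 -1 -161 0 0 0 0.42" --grip_force 60

```text
clock: 4.65
position: [0.5223, 0.1456, 0.0405]
ee_rot: [0.576, 0.75, -0.198, 0.26]
ft_force: [2.4, -4.1, 4.0]
grip_width: 0.202
grasp_force: 59.3
```

```bash
python3 - <<'E'
from goal import *
o=manip.get_obs(); print(o["clock"],o["position"].round(4),o["joint_pos"].round(2),o["ft_force"].round(1),o["torque"].round(2),o["grip_width"])
yaw=-1.303; xc=np.array([np.cos(yaw),np.sin(yaw),0]); h=np.array([.5715,-.0333,0]); lean=np.radians(38)
for d in (-.08,0,.07): print(d,delta(h+(d-.069)*xc+[0,0,.0406],yaw,lean))
c=manip.camera("wrist"); a=c["image"]; t=manip.camera("top"); b=t["image"][130:260,190:350]; b=cv2.resize(b,None,fx=4,fy=4,interpolation=cv2.INTER_CUBIC)
cv2.imwrite("pics/w2.png",a); cv2.imwrite("pics/t2.png",b)
E
```

```text
4.65 [0.5223 0.1456 0.0405] [-0.23  0.62 -0.59  1.79  0.92  1.38 -0.98] [ 2.4 -4.1  4. ] [-0.61 -0.17  0.11] 0.20194396322067557
-0.08 (array([  9.8, -35.2,   0.1]), array([0.001, 0.004, 0.006]))
0 (array([ 3.100e+01, -1.123e+02,  1.000e-01]), array([0.001, 0.004, 0.006]))
0.07 (array([ 4.950e+01, -1.798e+02,  1.000e-01]), array([0.001, 0.004, 0.006]))
```

View pics/t2.png

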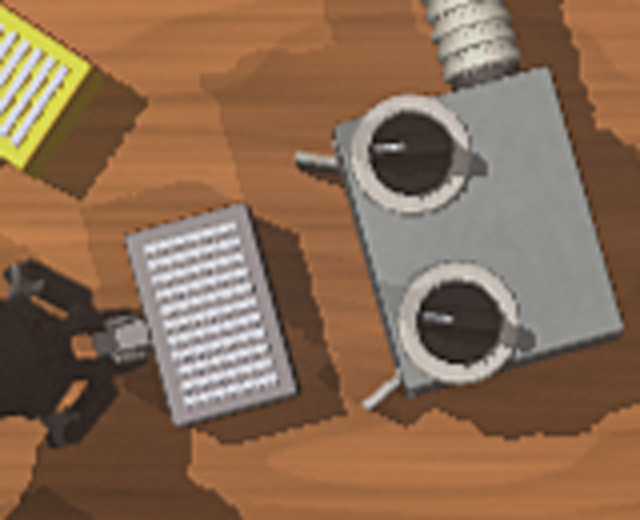

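The cassette is held in front of the bay. Its top corners are at (125,237), (247,204), (298,392), (178,425), and the roof corners at (333,127), (548,68), (622,328), (410,394). Checking alignment in the housing frame.

```bash
python3 - <<'E'
from goal import *
T=pickle.load(open("c0.pkl","rb"))["top"]; off=(190,130)
H=[[0,.092,.135],[.15,.092,.135],[.15,-.092,.135],[0,-.092,.135]]
C=[[-.045,.07,.06],[.045,.07,.06],[.045,-.07,.06],[-.045,-.07,.06]]
qh,r=fit([(T,full([(333,127),(548,68),(622,328),(410,394)],off),H)],[.57,0,-1.3]); print(qh.round(4),r.tolist())
qc,r2=fit([(T,full([(125,237),(247,204),(298,392),(178,425)],off),C)],[.55,.1,-1.3]); print(qc.round(4),r2.tolist())
qh=np.array([.5715,-.0333,-1.303]); dx,dy=qc[:2]-qh[:2]; c,s=np.cos(qh[2]),np.sin(qh[2])
print("rel",c*dx+s*dy,-s*dx+c*dy,qc[2]-qh[2])
E
```

```text
[ 0.57   -0.0325 -1.2926] [[-0.4, 0.1], [0.0, -0.7], [1.2, 0.7], [-0.5, -0.1]]
[ 0.5394  0.0792 -1.299 ] [[-0.3, -0.3], [0.1, -0.7], [0.7, 0.3], [-0.4, 0.7]]
rel -0.11695422828628424 -0.001190203901185117 0.004013827527610703
```

step_arm --pt "1 4 -16 0 0 0 0" --pt "1 9 -32 0 0 0 0" --pt "1 13 -48 0 0 0 0" --pt "1 18 -64 0 0 0 0" --pt "1 22 -80 0 0 0 0" --pt "1 26 -96 0 0 0 0" --pt "1 31 -112 0 0 0 0" --pt "1 31 -112 0 0 0 0"

```text
clock: 5.55
position: [0.5535, 0.0361, 0.0405]
ee_rot: [0.575, 0.751, -0.196, 0.26]
ft_force: [4.0, -2.9, 4.8]
grip_width: 0.203
grasp_force: 59.6
```

step_arm --pt "1 3 -10 0 0 0 0" --pt "1 5 -20 0 0 0 0" --pt "1 8 -30 0 0 0 0" --pt "1 11 -40 0 0 0 0" --pt "1 14 -50 0 0 0 0" --pt "1 16 -58 0 0 0 0" --pt "1 16 -58 0 0 0 0"

```text
clock: 6.25
position: [0.5697, -0.0203, 0.0406]
ee_rot: [0.574, 0.751, -0.195, 0.26]
ft_force: [3.3, -0.5, 5.3]
grip_width: 0.2
grasp_force: 59.9
```

```bash
python3 - <<'E'
from goal import *
o=manip.get_obs(); print(o["clock"],o["position"].round(4),o["joint_pos"].round(2),o["ft_force"].round(1),o["torque"].round(2),o["grip_width"])
yaw=-1.303; xc=np.array([np.cos(yaw),np.sin(yaw),0]); h=np.array([.5715,-.0333,0]); lean=np.radians(38)
print("tcp in housing",(o["position"]-h)@xc+.069,(o["position"]-h)@np.array([-xc[1],xc[0],0]))
for d in (.07,): print(d,delta(h+(d-.069)*xc+[0,0,.0406],yaw,lean))
E
```

```text
6.25 [ 0.5697 -0.0203  0.0406] [ 0.02  0.54 -0.5   1.89  1.01  1.18 -0.78] [ 3.3 -0.5  5.3] [-0.17 -0.27  0.48] 0.2003611814203726
tcp in housing 0.05596887787281834 0.001665427982555755
0.07 (array([  2.1, -14. ,   0. ]), array([-0.002,  0.004,  0.001]))
```

step_arm --pt "1 1 -4 0 0 0 0" --pt "1 2 -7 0 0 0 0" --pt "1 2 -10 0 0 0 0" --pt "1 3 -12 0 0 0 0" --pt "1 3 -14 0 0 0 0" --pt "1 3 -14 0 0 0 0"

```text
clock: 6.85
position: [0.5726, -0.0324, 0.0406]
ee_rot: [0.574, 0.752, -0.195, 0.26]
ft_force: [0.1, 6.0, 10.2]
grip_width: 0.205
grasp_force: 61.0
```

step_arm --pt "1 0.3 -1 0 0 0 0" --pt "1 0.6 -2 0 0 0 0" --pt "1 0.8 -3 0 0 0 0" --pt "1 0.8 -3 0 0 0 0"

```text
clock: 7.25
position: [0.5731, -0.0337, 0.0406]
ee_rot: [0.573, 0.753, -0.194, 0.259]
ft_force: [-4.9, 12.4, 13.7]
grip_width: 0.204
grasp_force: 62.0
```

```bash
python3 - <<'E'
from goal import *
o=manip.get_obs(); print(o["clock"],o["position"].round(4),o["ft_force"].round(1),o["torque"].round(2),o["grip_width"])
yaw=-1.303; xc=np.array([np.cos(yaw),np.sin(yaw),0]); h=np.array([.5715,-.0333,0])
print("tcp in housing",(o["position"]-h)@xc+.069,(o["position"]-h)@np.array([-xc[1],xc[0],0]))
E
```

```text
7.25 [ 0.5731 -0.0337  0.0406] [-4.9 12.4 13.7] [ 0.6   0.9  -0.41] 0.20380690078624913
tcp in housing 0.06982691056284271 0.001453441701976279
```

step_arm --pt "1 0.5 -2 0 0 0 0" --pt "1 0.8 -3 0 0 0 0" --pt "1 0.8 -3 0 0 0 0"

```text
clock: 7.55
position: [0.5734, -0.0338, 0.0405]
ee_rot: [0.573, 0.754, -0.193, 0.258]
ft_force: [-12.8, 23.1, 20.9]
grip_width: 0.203
grasp_force: 63.7
```

step_arm --pt "1 -0.8 3 0 0 0 0" --pt "1 -1 4 0 0 0 0" --pt "0.5 -1 4 0 0 0 0" --pt "0.3 -1 4 0 0 0 0" --pt "0.3 -1 4 0 0 0 0" --pt "0.3 -1 4 0 0 0 0"

```text
clock: 8.15
position: [0.5715, -0.0377, 0.0394]
ee_rot: [0.575, 0.751, -0.197, 0.259]
ft_force: [-0.4, -0.1, -0.2]
grip_width: 0.697
grasp_force: 0.0
```

```bash
python3 - <<'E'
from goal import *
o=manip.get_obs(); print(o["clock"],o["position"].round(4),o["ft_force"].round(1),o["grip_width"])
print("axis z",R.from_quat(o["ee_rot"]).as_matrix()[:,2].round(3))
t=manip.camera("top")["image"][130:260,230:390]; cv2.imwrite("pics/t3.png",cv2.resize(t,None,fx=4,fy=4,interpolation=cv2.INTER_CUBIC))
E
```

```text
8.15 [ 0.5715 -0.0377  0.0394] [-0.4 -0.1 -0.2] 0.6974664843652658
axis z [ 0.163 -0.593 -0.789]
```

step_arm --pt "0.3 -7 25 33 0 0 0" --pt "0.3 -15 50 66 0 0 0" --pt "0.3 -20 75 110 0 0 0" --pt "0.3 -20 75 150 0.15 0.04 0" --pt "0.3 -20 75 200 0.3 0.08 0" --pt "0.3 -15 45 240 0.45 0.12 0" --pt "0.3 -5 15 260 0.64 0.17 0" --pt "0.3 0 0 260 0.64 0.17 0" --pt "0.3 0 0 260 0.64 0.17 0"

```text
clock: 9.1
position: [0.5723, -0.0442, 0.2998]
ee_rot: [0.612, 0.791, 0.002, 0.002]
ft_force: [0.7, -0.7, -0.8]
grip_width: 0.701
grasp_force: 0.0
```

```bash
cat >> goal.py <<'E'
def wproj(o,c,P):
    Rt=R.from_quat(o["ee_rot"]).as_matrix(); P=np.array(P)
    pc=(np.linalg.inv(c["mount"])@np.c_[(P-o["position"])@Rt,np.ones(len(P))].T).T[:,:3]
    th=np.arctan2(np.hypot(pc[:,0],pc[:,1]),pc[:,2]); ph=np.arctan2(pc[:,1],pc[:,0])
    return np.c_[np.cos(ph),np.sin(ph)]*th[:,None]*c["K"][0,0]+c["K"][:2,2]
def wback(o,c,p,z):
    v=(np.array(p,float)-c["K"][:2,2])/c["K"][0,0]; th=np.hypot(*v.T); 
    r=np.c_[v*(np.sin(th)/th)[:,None],np.cos(th)]; Rt=R.from_quat(o["ee_rot"]).as_matrix()
    r=r@c["mount"][:3,:3].T@Rt.T; s=o["position"]+Rt@c["mount"][:3,3]
    return s+r*((z-s[2])/r[:,2])[:,None]
E
python3 - <<'E'
from goal import *
o=manip.get_obs(); print(o["clock"],o["position"].round(4),o["ee_rot"].round(3),o["joint_pos"].round(2))
c=manip.camera("wrist"); cv2.imwrite("pics/w3.png",c["image"]); pickle.dump((o,c),open("w3.pkl","wb"))
qh=[.5715,-.0333,-1.303]
print(wproj(o,c,place(qh,[[.045,.058,.179],[.045,-.058,.179],[0,.092,.135],[0,-.092,.135],[-.015,.009,.056],[-.015,-.009,.056]])).round(0))
cv2.imwrite("pics/w3z.png",cv2.resize(c["image"][130:330,130:430],None,fx=2.6,fy=2.6,interpolation=cv2.INTER_CUBIC))
E
```

```text
9.1 [ 0.5723 -0.0442  0.2998] [0.612 0.791 0.002 0.002] [ 0.47  0.24 -0.56  1.5   0.13  1.43  0.16]
[[352. 247.]
 [210. 250.]
 [378. 183.]
 [181. 186.]
 [287. 158.]
 [271. 158.]]
```

View pics/w3.png

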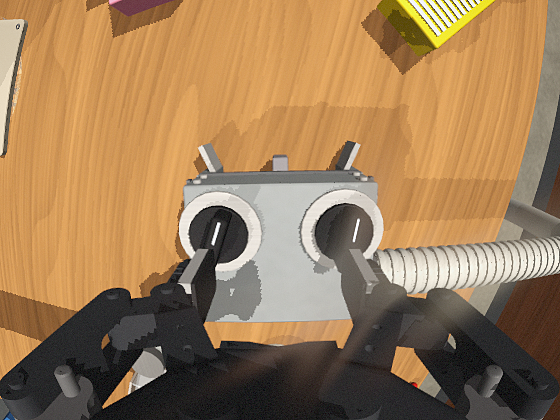

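Wrist view: the roof front corners at (184,186) and (377,184) and the handle end at (274–287,157) match a cassette that is fully home. The knobs' white pointer lines run about (354,242)-(358,219) for the left and (213,241)-(221,221) for the right. I'll zoom in on the bars.

View pics/w3z.png

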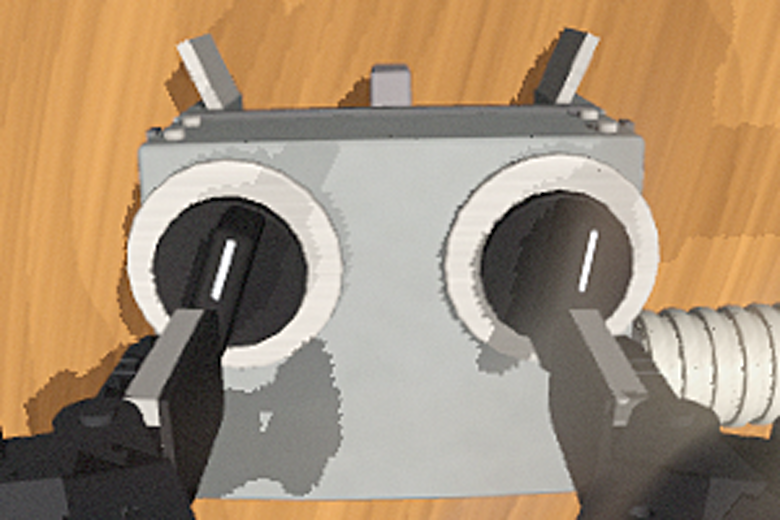

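```bash
python3 - <<'E'
from goal import *
o,c=pickle.load(open("w3.pkl","rb")); qh=[.5715,-.0333,-1.303]
for nm,l in (("L",[(354,242),(358,219)]),("R",[(213,241),(221,221)])):
    b=wback(o,c,l,.179); v=b[0]-b[1]; print(nm,b.round(4),"cw",qh[2]-np.arctan2(v[1],v[0]))
g=place(qh,[[.045,.058,.172],[.045,-.058,.172]])
for y in (.058,-.058):
  for t in (.1,.2,.3):
    L=[[.045+s*.0265*np.cos(t)+w*.007*np.sin(t), y-s*.0265*np.sin(t)+w*.007*np.cos(t),.179] for s,w in ((-1,-1),(-1,1),(1,1),(1,-1))]
    print(y,t,((wproj(o,c,place(qh,L))-[130,130])*2.6).round(0).tolist())
for t,p in ((.12,g[0]),(.3,g[1])): print(delta(p,qh[2]-t,0))
E
```

```text
L [[ 0.6399 -0.0566  0.179 ]
 [ 0.6368 -0.037   0.179 ]] cw 0.11217875673673183
R [[ 0.5282 -0.084   0.179 ]
 [ 0.5313 -0.0657  0.179 ]] cw 0.4326288928102191
0.058 0.1 [[567.0, 223.0], [610.0, 226.0], [583.0, 380.0], [542.0, 378.0]]
0.058 0.2 [[576.0, 222.0], [618.0, 229.0], [575.0, 381.0], [535.0, 375.0]]
0.058 0.3 [[584.0, 221.0], [625.0, 233.0], [567.0, 382.0], [528.0, 372.0]]
-0.058 0.1 [[188.0, 229.0], [233.0, 233.0], [229.0, 387.0], [188.0, 383.0]]
-0.058 0.2 [[197.0, 228.0], [241.0, 236.0], [221.0, 388.0], [180.0, 380.0]]
-0.058 0.3 [[206.0, 228.0], [249.0, 240.0], [213.0, 388.0], [172.0, 376.0]]
(array([  67.6,  -20.6, -127.3]), array([-0.001,  0.005, -0.11 ]))
(array([ -44.2,  -51.3, -127.3]), array([-0.   ,  0.005, -0.29 ]))
```

step_arm --pt "0.5 40 -12 0 0 0 -0.11" --pt "0.5 68 -20 0 0 0 -0.12" --pt "0.5 68 -20 -40 0 0.005 -0.12" --pt "0.5 68 -20 -80 0 0.005 -0.12" --pt "0.5 68 -20 -110 0 0.005 -0.12" --pt "0.5 68 -20 -126 0 0.005 -0.12" --pt "0.5 68 -20 -126 0 0.005 -0.12" --pt "1 68 -20 -126 0 0.005 -0.12" --pt "1 68 -20 -126 0 0.005 -0.12" --pt "1 68 -20 -126 0 0.005 -0.12" --grip_force 60

```text
clock: 10.15
position: [0.6397, -0.0574, 0.1761]
ee_rot: [0.655, 0.756, 0.001, 0.001]
ft_force: [-7.4, 1.1, 7.6]
grip_width: 0.156
grasp_force: 59.4
```

```bash
python3 - <<'E'
from goal import *
o=manip.get_obs(); print(o["clock"],o["position"].round(4),o["ee_rot"].round(3),o["joint_pos"].round(2),o["ft_force"].round(1),o["torque"].round(2),o["grip_width"],o["grasp_force"])
x=R.from_quat(o["ee_rot"]).as_matrix()[:,0]; print("cw", -1.303+np.pi-np.arctan2(x[1],x[0]))
E
```

```text
10.15 [ 0.6397 -0.0574  0.1761] [0.655 0.756 0.001 0.001] [ 0.4   0.47 -0.51  1.48  0.24  1.25  0.  ] [-7.4  1.1  7.6] [ 0.1   1.53 -0.02] 0.15589354389961407 59.37424063682556
cw 0.12453838751425295
```

step_arm --pt "0.7 0 0 0 0 0 0" --pt "0.7 0 0 0 0 0 0" --pt "0.7 0 -4 -3 0 0 0" --pt "0.7 0 -4 -3 0 0 0" --pt "0.7 0 -4 -3 0 0 0" --pt "1 0 -4 -3 0 0 0" --pt "1 0 -4 -3 0 0 0" --pt "1 0 -4 -3 0 0 0"

```text
clock: 10.95
position: [0.64, -0.0615, 0.1709]
ee_rot: [0.655, 0.756, 0.001, 0.0]
ft_force: [2.8, -0.0, -0.6]
grip_width: 0.153
grasp_force: 59.6
```

step_arm --pt "1 0 0 0 0 0 -0.14" --pt "1 0 0 0 0 0 -0.28" --pt "1 0 0 0 0 0 -0.42" --pt "1 0 0 0 0 0 -0.56" --pt "1 0 0 0 0 0 -0.7" --pt "1 0 0 0 0 0 -0.84" --pt "1 0 0 0 0 0 -0.98" --pt "1 0 0 0 0 0 -1.1" --pt "1 0 0 0 0 0 -1.2" --pt "1 0 0 0 0 0 -1.2"

```text
clock: 11.95
position: [0.6388, -0.0608, 0.1709]
ee_rot: [0.968, 0.253, -0.001, -0.0]
ft_force: [-5.0, 1.1, 4.6]
grip_width: 0.155
grasp_force: 60.3
```

```bash
cat > st.py <<'E'
from goal import *
o=manip.get_obs(); print(o["clock"],o["position"].round(4),o["joint_pos"].round(2),o["ft_force"].round(1),o["torque"].round(2),o["grip_width"],o["grasp_force"])
x=R.from_quat(o["ee_rot"]).as_matrix()[:,0]; print("cw", -1.303+np.pi-np.arctan2(x[1],x[0]))
E
python3 st.py
```

```text
11.95 [ 0.6388 -0.0608  0.1709] [ 0.26  0.44 -0.31  1.5   0.14  1.23 -1.13] [-5.   1.1  4.6] [ 0.37  1.05 -0.11] 0.15476434753987636 60.32121419906616
cw 1.327593339306462
```

Continuing to the stop.

step_arm --pt "1 0 0 0 0 0 -0.06" --pt "1 0 0 0 0 0 -0.1" --pt "1 0 0 0 0 0 -0.1" --pt "1 0 0 0 0 0 -0.1"

```text
clock: 12.35
position: [0.6387, -0.0607, 0.1709]
ee_rot: [0.978, 0.207, -0.001, -0.0]
ft_force: [-6.0, 0.9, 4.3]
grip_width: 0.149
grasp_force: 62.5
```

```bash
python3 st.py
```

```text
12.35 [ 0.6387 -0.0607  0.1709] [ 0.25  0.44 -0.29  1.5   0.13  1.23 -1.22] [-6.   0.9  4.3] [0.24 1.11 1.16] 0.14908525145294307 62.53072142601013
cw 1.42219378728811
```

step_arm --pt "0.6 0 0 0 0 0 0" --pt "0.5 0 0 0 0 0 0" --pt "0.5 0 0 0 0 0 0" --pt "0.5 0 0 40 0 0 0" --pt "0.5 0 0 70 0 0 0.14" --pt "0.5 -40 -10 70 0 0 0.28" --pt "0.5 -80 -20 70 0 0 0.42" --pt "0.5 -111 -31 70 0 0 0.56" --pt "0.5 -111 -31 70 0 0 0.7" --pt "0.5 -111 -31 70 0 0 0.84"

```text
clock: 13.35
position: [0.528, -0.0935, 0.2413]
ee_rot: [0.809, 0.588, 0.0, 0.001]
ft_force: [0.8, 0.1, 0.3]
grip_width: 0.496
grasp_force: 0.0
```

```bash
python3 - <<'E'
from goal import *
import st
qh=[.5715,-.0333,-1.303]; print(delta(place(qh,[[.045,-.058,.171]])[0],qh[2]-.4,0))
c=manip.camera("top")["image"][130:260,230:390]; cv2.imwrite("pics/t4.png",cv2.resize(c,None,fx=4,fy=4))
E
```

```text
13.35 [ 0.528  -0.0935  0.2413] [ 0.45  0.17 -0.39  1.69  0.07  1.29 -0.28] [0.8 0.1 0.3] [ 0.02 -0.03 -0.03] 0.49619050119526914 0.0
cw 0.5806735706398298
(array([ -0.5,   1.4, -70.3]), array([0.   , 0.002, 0.181]))
```

step_arm --pt "0.5 -0.5 1.5 0 0 0 0.14" --pt "0.5 -0.5 1.5 -25 0 0 0.2" --pt "0.5 -0.5 1.5 -50 0 0 0.2" --pt "0.5 -0.5 1.5 -70 0 0 0.2" --pt "0.5 -0.5 1.5 -70 0 0 0.2" --pt "0.5 -0.5 1.5 -70 0 0 0.2" --pt "1 -0.5 1.5 -70 0 0 0.2" --pt "1 -0.5 1.5 -70 0 0 0.2" --pt "1 -0.5 1.5 -70 0 0 0.2"

```text
clock: 14.3
position: [0.5283, -0.091, 0.1721]
ee_rot: [0.747, 0.664, 0.001, 0.0]
ft_force: [-5.2, 1.1, 7.9]
grip_width: 0.149
grasp_force: 58.9
```

```bash
python3 st.py
```

```text
14.3 [ 0.5283 -0.091   0.1721] [ 0.45  0.22 -0.41  1.78  0.1   1.16 -0.11] [-5.2  1.1  7.9] [ 0.09  1.03 -0.04] 0.1494721151342149 58.94135534763336
cw 0.38514446799329316
```

step_arm --pt "1 0 0 0 0 0 -0.14" --pt "1 0 0 0 0 0 -0.28" --pt "1 0 0 0 0 0 -0.42" --pt "1 0 0 0 0 0 -0.56" --pt "1 0 0 0 0 0 -0.7" --pt "1 0 0 0 0 0 -0.84" --pt "1 0 0 0 0 0 -0.95" --pt "1 0 0 0 0 0 -1.02" --pt "1 0 0 0 0 0 -1.04" --pt "1 0 0 0 0 0 -1.04"

```text
clock: 15.3
position: [0.5283, -0.0911, 0.1721]
ee_rot: [0.979, 0.206, 0.001, 0.001]
ft_force: [-5.2, 0.8, 7.2]
grip_width: 0.151
grasp_force: 61.7
```

```bash
python3 st.py
```

```text
15.3 [ 0.5283 -0.0911  0.1721] [ 0.35  0.21 -0.3   1.79  0.07  1.15 -1.13] [-5.2  0.8  7.2] [-0.15  1.09  0.85] 0.1512755456361872 61.67746424674988
cw 1.4242491373285522
```

Torque rose at 1.42 rad, so the end stop is reached. Next: open, lift clear, and check everything.

step_arm --pt "0.6 0 0 0 0 0 0" --pt "0.5 0 0 0 0 0 0" --pt "0.5 0 0 0 0 0 0" --pt "0.5 0 0 40 0 0 0" --pt "0.5 0 0 90 0 0 0.14" --pt "0.5 20 25 130 0 0 0.28" --pt "0.5 40 60 130 0 0 0.42" --pt "0.5 40 80 130 0 0 0.56" --pt "0.5 40 80 130 0 0 0.7" --pt "0.5 40 80 130 0 0 0.84"

```text
clock: 16.3
position: [0.5683, -0.0101, 0.3007]
ee_rot: [0.808, 0.59, 0.001, -0.0]
ft_force: [-0.0, -0.4, -0.4]
grip_width: 0.499
grasp_force: 0.0
```

step_arm --pt "0.5 0 10 0 0 0 0.14" --pt "0.5 0 20 0 0 0 0.28" --pt "0.5 0 20 0 0 0 0.4" --pt "0.5 0 20 0 0 0 0.4" --pt "0.5 0 20 0 0 0 0.4"

```text
clock: 16.8
position: [0.5682, 0.0086, 0.3007]
ee_rot: [0.679, 0.734, 0.0, -0.0]
ft_force: [0.6, 0.9, 0.2]
grip_width: 0.498
grasp_force: 0.0
```

```bash
python3 - <<'E'
from goal import *
import st
o=manip.get_obs(); c=manip.camera("wrist"); pickle.dump((o,c),open("w5.pkl","wb"))
qh=[.5715,-.0333,-1.303]
print(((wproj(o,c,place(qh,[[.045,.058,.179],[.045,-.058,.179],[0,.092,.135],[0,-.092,.135],[-.015,.009,.056],[-.015,-.009,.056]]))-[130,130])*2.6).round(0))
cv2.imwrite("pics/w5.png",cv2.resize(c["image"][130:350,130:430],None,fx=2.6,fy=2.6,interpolation=cv2.INTER_CUBIC))
E
```

```text
16.8 [0.5682 0.0086 0.3007] [ 0.31  0.22 -0.48  1.52  0.1   1.43 -0.09] [0.6 0.9 0.2] [-0.   -0.05 -0.04] 0.49756566045819495 0.0
cw 0.18886998729134108
[[581. 418.]
 [245. 475.]
 [631. 236.]
 [148. 323.]
 [399. 187.]
 [359. 194.]]
```

View pics/w5.png

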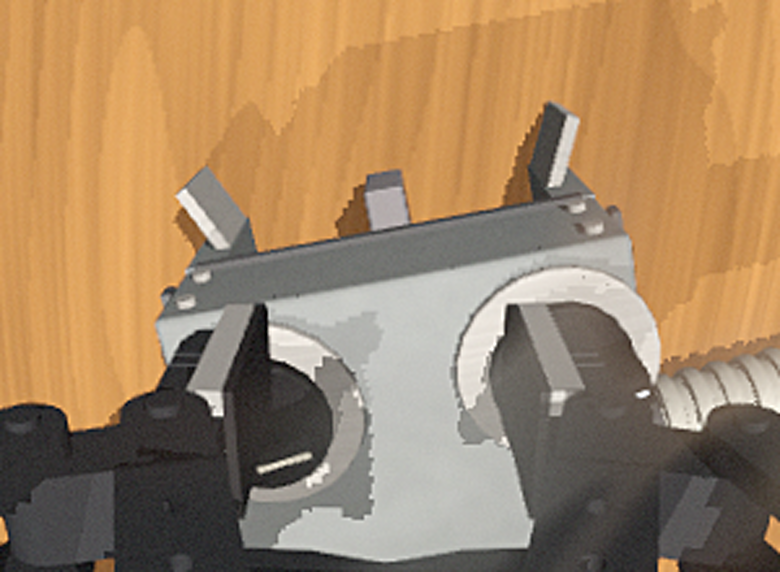

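Crop: the handle's top end edge is about (368,191)-(404,186), next to the predicted home position. The right pointer line is (258,470)-(312,455), and the left pointer end is visible at (642,393). Checking the numbers.

```bash
python3 - <<'E'
from goal import *
o,c=pickle.load(open("w5.pkl","rb")); qh=[.5715,-.0333,-1.303]
f=lambda p:(np.array(p,float)+.5)/2.6-.5+130
xc=np.array([np.cos(qh[2]),np.sin(qh[2])]); yc=np.array([-xc[1],xc[0]])
b=wback(o,c,f([(258,470),(312,455)]),.179); v=(b[0]-b[1])[:2]; print("R cw",(qh[2]-np.arctan2(v[1],v[0]))%np.pi, [((p[:2]-qh[:2])@xc,(p[:2]-qh[:2])@yc) for p in b])
b=wback(o,c,f([(642,393)]),.179)[0][:2]-qh[:2]; print("L end hf",b@xc,b@yc)
for p in wback(o,c,f([(368,191),(404,186)]),.056): p=p[:2]-qh[:2]; print("handle end hf",p@xc,p@yc)
b=wback(o,c,f([(158,322),(632,237)]),.135)
for p in b: p=p[:2]-qh[:2]; print("roof corner",p@xc,p@yc)
E
```

```text
R cw 1.4212739783875987 [(np.float64(0.043380827822280824), np.float64(-0.05329803975771409)), (np.float64(0.040397079145488776), np.float64(-0.033491772178318585))]
L end hf 0.039838837763960154 0.07969052065490477
handle end hf -0.016055635668011787 -0.005221792376987893
handle end hf -0.01527760992367885 0.01106465084883874
roof corner -0.00023411123554597022 -0.08827877240372986
roof corner 4.739893027110876e-05 0.09204812651950715
```

```bash
python3 -c "
from workcell import manip
print(manip.hand_in())"
```

```text
the job is handed in; nothing more can be done
None
```

The cassette is fully home against the stop, within about 1 mm along the bay. Both knobs are turned to their end stops at about 1.4 rad, the other things on the bench were not touched, and the job was handed in at about 17 s; no verdict came back.

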